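Fit the clamp key and lock the fixture

ROBOT

A 6-joint arm with a two-finger parallel gripper is mounted at the origin on a cart in front of the work surface, level with it; the furniture and walls round the work are solid. World frame = base frame: x ahead of the robot, y to its left, z up, the work surface at z = 0. Lengths are in m, angles in degrees, forces in N, time in s.
With the tool pointing down it reaches from about 0.275 to 0.75 m from the base axis. Payload 10.2 kg.
Tool frame: the origin (TCP) lies midway between the tips of the shut fingers; the grasp point (between the pads) lies arm.grip_depth behind it (arm.grip_depth is the distance from the TCP to the grasp point, in m); z points along the fingers, y is the line along which they close (so a half turn about z gives the same grasp; the last joint's range is limited). The gripper opens to 88 mm and grips with 3 to 60 N. Pads are 18 mm wide; open, the fingers measure 123 mm over their backs; the gripper's body (75 mm by 187 mm) begins 45 mm behind the grasp point.
Start: joints at [60.539, 17.928, 85.812, -0, 76.261, -12.8], TCP at [0.151, 0.503, 0.239] pointing down, gripper open.
Joint ranges: [-168.41, 168.41], [-55.51, 124.54], [10.69, 146.95], [-70.63, 250.63], [1, 178], [-165.06, 165.06]. Speed limits (degrees/s): [136.94, 136.94, 172.46, 180, 180, 180].

INTERFACE

Orientations are given as [roll, pitch, yaw] about the fixed x, y, z axes, in that order (R = Rz(yaw) Ry(pitch) Rx(roll)).
In Python, from plant import arm, eyes gives the robot as it stands. The module is installed in compiled form; this text tells all that it offers.
- The arm moves only by the tool move_arm, never from a script. Its argument "targets" is a list of rows, each an object with "dr": the turn, a rotation vector about the world's x, y, z in degrees, a list of three; "translation": the shift along the world's x, y, z in m, a list of three; "hand": the closure in counts, from 0 (fully open) to 255 (shut). A call has 1 to 10 rows; each row shifts and turns the commanded pose from where the row before left it; what a row does not reach is not made up. A row lasts 1/12 s, in which the tool goes at most 41.7 mm and 7.16 degrees, less where a joint would pass 70% of its speed; a pose out of reach is approached as far as the arm can. A call with a gripper value outside its range is refused whole. The fingers move at their own pace and stop on an object; the grip force is fixed at half the most. Time passes only in rows, so rows that do not move let the fingers close. It gives the time, the measured TCP pose, the force, the opening and the grip force at its end, in the units of the state.
- arm.get_obs(): the state, without advancing time (a new reading comes with each control period).
- eyes.camera(name): name is "scene" or "top"; returns a dict with "color" (400x640x3 uint8, blue, green, red), "fx", "fy", "cx", "cy" (pixels), "xyz" and "rotation" of the camera in the world. Camera axes: x right, y down, z forward; pixel columns grow to the right and rows downward; lengths in m; the calibration is good to about 2 mm. A picture is of the moment at which its call begins. There is no depth.
- arm.finish_job(): hands the job in; it is judged then, once.
The state is a dict: "clock": time; "q": joint angles; "dq": joint speeds; "effort": joint torques, N m; "eef_pos": TCP position; "ee_rot": TCP orientation; "contact_force": force on the tool from outside, world axes, zero at the start; "torque": the same for the moment, N m; "grip_width": finger opening in m; "grasp_force": force on a finger pad.
Only numpy, scipy, OpenCV 4.12 (cv2) and the standard library are available. Lean on these libraries where they do the work, as an engineer would, in place of code of your own. Each camera call takes 0.05 s, during which the arm holds its last target. There are 200 camera calls.

TASK

Take the T-handled key out of its stand and fit it into the spindle of the clamping fixture: press it lightly and turn it slowly clockwise until its tang finds the slot and drops fully home, then go on turning clockwise until the spindle comes to its stop and the clamp is locked. Do it by feel without forcing anything, do not disturb the work plate or the things around, and leave the key standing in the spindle, released.

Things in the scene. Friction and masses are not known exactly. Their poses are not given: they have to be found in the camera images.
- key: loose steel T-handled key, about 0.45 kg, upright in its stand. Origin: on its axis at the underside of its round flange (52 mm wide, 6 mm thick); z up. Below it a flat tang, 36 mm along x, 12 mm along y, 30 mm long. Above it a neck 12 mm thick, then the grip bar along x. A half turn about z fits the same.
- key_grip (a point): middle of the key's grip bar, on the key's axis, 37 mm above its origin, axes as the key's. The bar is 52 mm long (x), 14 mm thick (y: grip it across this), 22 mm high.
- stand: fixed wooden block 90 x 80 x 45 mm with one round hole 41 mm wide, 36 mm deep, at its centre, in which the key stands with its flange on the top face. Origin: centre of its underside. Stand and fixture may change places.
- fixture: fixed clamping fixture. Origin: on the worktop under the spindle's vertical axis; +x points from the spindle to the work plate. Bed 155 x 120 x 14 mm (x -40 to 115). On it turns the spindle head, a steel cup 66 mm wide with a dog (clamping finger) at its foot that swings over the plate. Key and fixture may press on each other with up to 40 N before the key is home, 70 N once home.
- spindle_mouth (a point): point on the spindle's axis at the level of the cup's rim, 56 mm above the worktop. Home, the key's flange lies on the rim and the key's origin is here. The bore at the rim is round, 42 mm wide, 12 mm deep (2 mm of room round the turning tang). The spindle turns with about 0.18 N m of friction, stays where left, and has a hard stop clockwise (seen from above).
- slot_top (a point): point on the spindle's axis, 12 mm below the rim, where the 39.5 x 15 mm slot for the tang begins, 22 mm deep. Off angle, the key stops here, its flange 18 mm above the rim; within 5 degrees it drops home, with 0.09 rad of play. At the stop the slot lies along the fixture's x axis; at the start 0.35 to 1.3 rad counter-clockwise of that, not measured.
- plate: loose steel work plate, 60 x 100 x 10 mm, lying on the fixture's bed between four 18 mm high dowels, under the sweep of the dog. Origin: centre of its underside. Leave it alone.
- turned_bush: bystander: loose stepped bush, 38 mm diameter, 34 mm high, origin at the centre of its underside. Leave it alone.
- test_block: bystander: loose metal block 30 x 45 x 20 mm, origin at the centre of its underside. Leave it alone.
- oil_can: bystander: loose oil can with a thin bent spout, 66 x 89 mm and 159 mm high, origin at the centre of its underside. Leave it alone.
Things that resemble listed ones, but are neither listed nor needed, are in the scene too. Leave any green or yellow look-alike of the key alone.

How it is judged (in metres and radians):
On the way:
1. the key is fully home in the spindle while the spindle still stands more than 0.2 rad short of its stop (horizontal distance between key and spindle_mouth below 0.003 m and z of key in the frame of spindle_mouth between -0.003 and 0.0025 m and angle between key's own z axis and vertical below 0.06 rad and angle between the x axis of key and the x axis of fixture, either way round above 0.2 rad), for 0.1 s.
At the end, for the whole second after the job is handed in: The key stands released, at rest and upright, home in the spindle (origin within 3 mm of the axis and 2.5 mm of the rim), at the stop (its x axis within 0.18 rad of the fixture's, either way round); plate within 12 mm and bush, block and oil can within 30 mm of their start (horizontal distance between key and spindle_mouth below 0.003 m and z of key in the frame of spindle_mouth between -0.003 and 0.0025 m and angle between key's own z axis and vertical below 0.06 rad and angle between the x axis of key and the x axis of fixture, either way round below 0.18 rad and linear speed of key below 0.02 m/s and not (distance of plate from where it was at the start of the episode above 0.012 m) and not (distance of turned_bush from where it was at the start of the episode above 0.03 m) and not (distance of test_block from where it was at the start of the episode above 0.03 m) and not (distance of oil_can from where it was at the start of the episode above 0.03 m)); the robot touches nothing.
It fails at once if the key is forced into the spindle before it is home (over 40 N) (contact force between key and fixture above 40 N and z of key in the frame of spindle_mouth above 0.003 m).
It fails at once if the key is forced against the fixture at any time (over 70 N) (contact force between key and fixture above 70 N).
It fails at once if the work plate is moved by more than 12 mm (distance of plate from where it was at the start of the episode above 0.012 m).
It fails at once if the bush, the block or the oil can is moved by more than 30 mm (distance of any of turned_bush, test_block, oil_can from where it was at the start of the episode above 0.03 m).
It also fails if it takes over 72 s, if anything falls off the work surface, if the arm or the gripper's body presses on something with over 40 N, if the wrist force passes 120 N, or if a joint passes its speed limit or range.

## Working session

There is one attempt and no reset: what is moved stays moved. The work goes in short steps, Python scripts to look and compute and a tool call to move; the robot and the scene stay as the last step left them, time stands still between calls to the robot, and variables do not carry over. Pictures are saved under pics/ and viewed, at most 10 in all, crops included, and the job is handed in when it is done.

Besides the shell and the picture viewer there is one more tool, called after "Emit:" by a JSON object that holds its "fn" and its "kwargs", one argument or row to a line. move_arm: Moves the arm, as the interface text tells. Its arguments: {"type":"object","properties":{"targets":{"type":"array"}},"required":["targets"]}

```bash
mkdir -p pics; cat > h.py <<'E'
import numpy as np,cv2,pickle
from plant import arm,eyes
def shot(name,fn):
    c=eyes.camera(name); cv2.imwrite(f'pics/{fn}.png',c['color']); pickle.dump(c,open(f'pics/{fn}.pkl','wb')); return c
def ray(c,u,v):
    R=np.array(c['rotation'])
    if R.shape!=(3,3):
        from scipy.spatial.transform import Rotation as Ro
        R=Ro.from_euler('xyz',R,degrees=True).as_matrix()
    return R@np.array([(u-c['cx'])/c['fx'],(v-c['cy'])/c['fy'],1]),np.array(c['xyz'])
def at(c,u,v,z):
    d,o=ray(c,u,v); return (o+d*(z-o[2])/d[2])[:3]
def crop(c,x0,y0,x1,y1,s,fn):
    cv2.imwrite(f'pics/{fn}.png',cv2.resize(c['color'][y0:y1,x0:x1],None,fx=s,fy=s,interpolation=cv2.INTER_CUBIC))
E
python3 - <<'E'
from h import *
a=shot('scene','s0');b=shot('top','t0')
for c in(a,b):print(c['xyz'],c['rotation'],c['fx'],c['cx'],c['cy'])
print(arm.get_obs(),arm.grip_depth)
E
```

```text
[ 0.13829941 -0.72608148  1.16325197] [-139.24266477   -0.94615689  -29.99009438] 481.05680051586376 316.4330365217173 203.51255733374563
[0.44978086 0.06466063 1.19466329] [-171.75216252   -0.25974307  -90.59830691] 365.2856667577202 316.76130525301585 203.31731982356504
{'clock': 0.1, 'q': array([ 6.05376088e+01,  1.79555265e+01,  8.58479859e+01, -6.76924041e-04,
        7.62582695e+01, -1.28012037e+01]), 'dq': array([-0.04495466, -0.09377686,  0.00216497, -0.02678845,  0.03252547,
       -0.13160832]), 'effort': array([ 3.60109545e-03, -4.02813649e+01, -2.52647620e+01,  6.95572654e-02,
        3.42207542e-02, -4.15226646e-05]), 'eef_pos': array([0.15044845, 0.50277187, 0.23823562]), 'ee_rot': array([-1.79939608e+02, -1.30479188e-02,  1.63338967e+02]), 'contact_force': array([-0.4473293 ,  0.02524102,  0.20206009]), 'torque': array([-0.03311115, -0.00247983, -0.03391174]), 'grasp_force': 0.0, 'grip_width': 0.08791721000487218} 0.0187
```

View pics/s0.png

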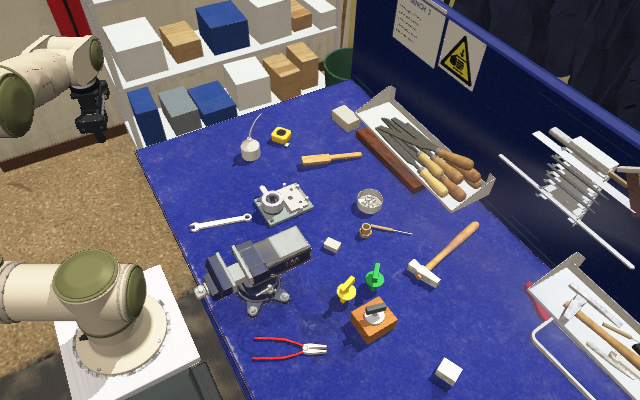

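View pics/t0.png

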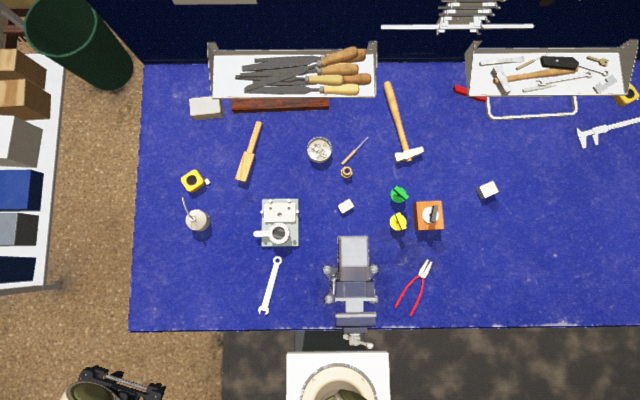

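Candidates for the key: the grey key in the wooden stand at top (430,215) and scene (374,311), the yellow look-alike at top (398,222), and the green one at top (399,195). I choose the steel one in the stand. The fixture is at top (279,225) with the cup at (278,233). The vise stands between the two.

```bash
python3 - <<'E'
from h import *
import pickle
a=pickle.load(open('pics/s0.pkl','rb'));b=pickle.load(open('pics/t0.pkl','rb'))
R=lambda c,x,y,w,h,s:cv2.resize(c['color'][y:y+h,x:x+w],None,fx=s,fy=s,interpolation=cv2.INTER_CUBIC)
# 2x2, each 400x300
cv2.imwrite('pics/m0.png',np.vstack([np.hstack([R(b,380,180,80,60,5),R(b,240,190,80,60,5)]),np.hstack([R(a,330,265,80,60,5),R(a,245,170,80,60,5)])]))
E
```

```text
(no output)
```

View pics/m0.png

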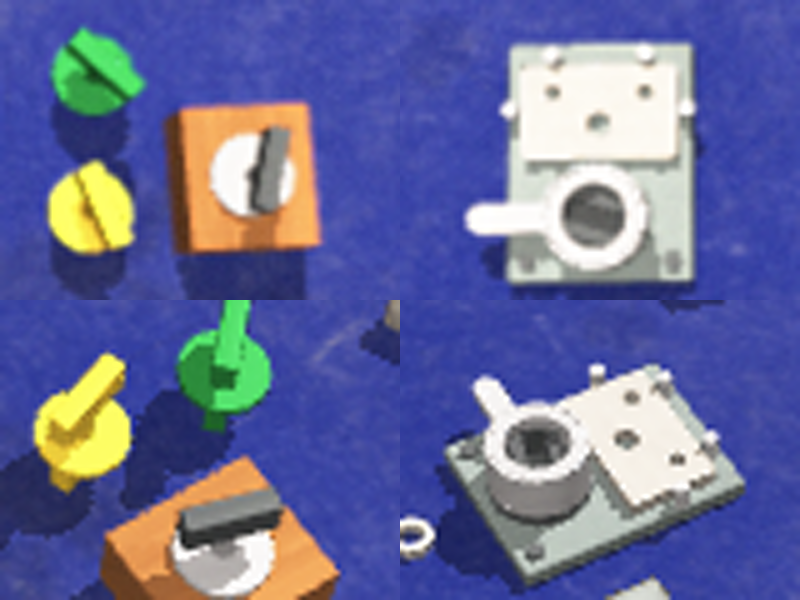

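The close crop shows the grey steel key in the orange stand. Its bar ends are at top px (435,205.5) and (433,222). The cup rim centre is at top px (279,233), the dog points to +y, and the bed lies square with its plate toward +x.

```bash
python3 - <<'E'
from h import *
a=pickle.load(open('pics/s0.pkl','rb'));b=pickle.load(open('pics/t0.pkl','rb'))
p=lambda c,x0,y0,u,v,z:print(np.round(at(c,x0+(u+.5)/5-.5,y0+(v+.5)/5-.5,z),4))
T=lambda u,v,z:p(b,380,180,u,v,z)
F=lambda u,v,z:p(b,240,190,u-400,v,z)
S=lambda u,v,z:p(a,330,265,u,v-300,z)
G=lambda u,v,z:p(a,245,170,u-400,v-300,z)
print('bar ends top');T(278,128,.093);T(267,211,.093);print('flange');T(252,175,.051)
print('stand corners');[T(*q,.045) for q in((180,108),(308,104),(320,243),(190,250))]
print('scene bar mid, ends');S(230,514,.093);S(180,520,.093);S(280,492,.093);print('scene flange');S(223,553,.051)
print('cup top');F(597.5,217.5,.056);print('cup scene');G(537,449,.056)
print('bed');[F(*q,.014) for q in((510,44),(693,44),(693,281),(509,281))]
E
```

```text
bar ends top
[ 0.6001 -0.3031  0.093 ]
[ 0.5494 -0.2936  0.093 ]
flange
[ 0.576 -0.299  0.051]
stand corners
[ 0.6201 -0.2573  0.045 ]
[ 0.6219 -0.3392  0.045 ]
[ 0.5332 -0.3415  0.045 ]
[ 0.5296 -0.2592  0.045 ]
scene bar mid, ends
[ 0.5728 -0.3023  0.093 ]
[ 0.5493 -0.2929  0.093 ]
[ 0.6016 -0.3045  0.093 ]
scene flange
[ 0.5742 -0.3022  0.051 ]
cup top
[0.5223 0.1759 0.056 ]
cup scene
[0.5209 0.172  0.056 ]
bed
[0.6389 0.2377 0.014 ]
[0.6377 0.1181 0.014 ]
[0.4836 0.1186 0.014 ]
[0.4848 0.2366 0.014 ]
```

Emit:
{"fn": "move_arm", "kwargs": {
  "targets": [
    {"dr":[0,0,0.6],"translation":[0.018,-0.034,0.005],"hand":100},
    {"dr":[0,0,0.6],"translation":[0.018,-0.034,0.005],"hand":100},
    {"dr":[0,0,0.6],"translation":[0.018,-0.034,0.005],"hand":100},
    {"dr":[0,0,0.6],"translation":[0.018,-0.034,0.005],"hand":100},
    {"dr":[0,0,0.6],"translation":[0.018,-0.034,0.005],"hand":100},
    {"dr":[0,0,0.6],"translation":[0.018,-0.034,0.005],"hand":100},
    {"dr":[0,0,0.6],"translation":[0.018,-0.034,0.005],"hand":100},
    {"dr":[0,0,0.6],"translation":[0.018,-0.034,0.005],"hand":100},
    {"dr":[0,0,0.6],"translation":[0.018,-0.034,0.005],"hand":100},
    {"dr":[0,0,0.3],"translation":[0.018,-0.034,0.005],"hand":100}
  ]
}}

```text
clock: 0.93
eef_pos: [0.3308, 0.1612, 0.2889]
ee_rot: [180.0, 0.0, 169.1]
contact_force: [0.5, 0.3, -0.0]
grip_width: 0.0537
grasp_force: 0.0
```

Emit:
{"fn": "move_arm", "kwargs": {
  "targets": [
    {"dr":[0,0,0],"translation":[0.018,-0.034,0],"hand":100},
    {"dr":[0,0,0],"translation":[0.018,-0.034,0],"hand":100},
    {"dr":[0,0,0],"translation":[0.018,-0.034,0],"hand":100},
    {"dr":[0,0,0],"translation":[0.018,-0.034,0],"hand":100},
    {"dr":[0,0,0],"translation":[0.018,-0.034,0],"hand":100},
    {"dr":[0,0,0],"translation":[0.018,-0.034,0],"hand":100},
    {"dr":[0,0,0],"translation":[0.018,-0.034,0],"hand":100},
    {"dr":[0,0,0],"translation":[0.018,-0.034,0],"hand":100},
    {"dr":[0,0,0],"translation":[0.018,-0.034,0],"hand":100},
    {"dr":[0,0,0],"translation":[0.018,-0.034,0],"hand":100}
  ]
}}

```text
clock: 1.77
eef_pos: [0.511, -0.1789, 0.2883]
ee_rot: [180.0, -0.0, 169.0]
contact_force: [1.0, 0.2, 0.9]
grip_width: 0.0534
grasp_force: 0.0
```

Emit:
{"fn": "move_arm", "kwargs": {
  "targets": [
    {"dr":[0,0,0],"translation":[0.016,-0.03,0],"hand":100},
    {"dr":[0,0,0],"translation":[0.016,-0.03,0],"hand":100},
    {"dr":[0,0,0],"translation":[0.016,-0.03,0],"hand":100},
    {"dr":[0,0,0],"translation":[0.016,-0.03,0],"hand":100},
    {"dr":[0,0,0],"translation":[0,0,-0.03],"hand":100},
    {"dr":[0,0,0],"translation":[0,0,-0.03],"hand":100},
    {"dr":[0,0,0],"translation":[0,0,-0.03],"hand":100},
    {"dr":[0,0,0],"translation":[0,0,-0.03],"hand":100},
    {"dr":[0,0,0],"translation":[0,0,-0.03],"hand":100},
    {"dr":[0,0,0],"translation":[0,0,0],"hand":100}
  ]
}}

```text
clock: 2.6
eef_pos: [0.5723, -0.2954, 0.1323]
ee_rot: [179.7, -0.6, 169.0]
contact_force: [-0.4, 0.2, -0.2]
grip_width: 0.0538
grasp_force: 0.0
```

```bash
python3 - <<'E'
from h import *
a=shot('scene','s1');b=shot('top','t1')
R=lambda c,x,y,w,h,s:cv2.resize(c['color'][y:y+h,x:x+w],None,fx=s,fy=s,interpolation=cv2.INTER_CUBIC)
cv2.imwrite('pics/m1.png',np.hstack([R(b,390,170,80,110,5),R(a,330,225,80,110,5)]))
E
```

```text
(no output)
```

View pics/m1.png

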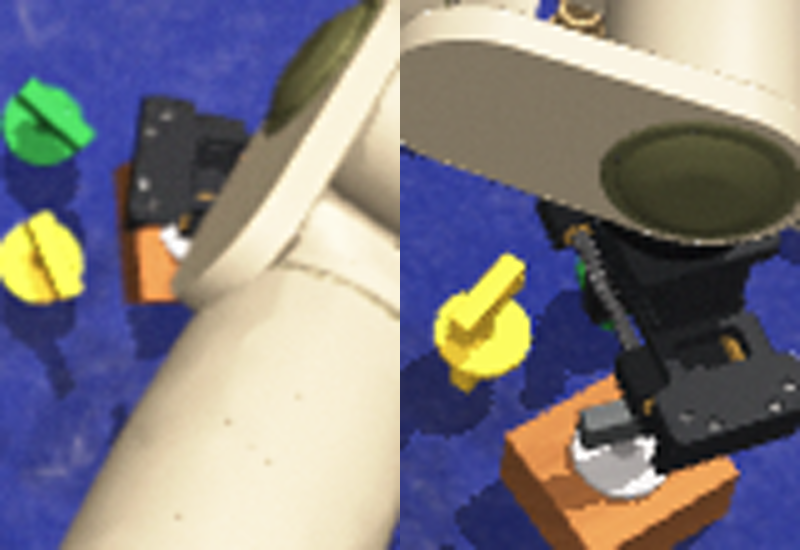

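The fingers hang open over the grey bar, about 60 mm above the stand, and clear of the yellow key (scene px 427,330) and the green one.

```bash
python3 -c "
from plant import arm
o=arm.get_obs();print(o['eef_pos'],o['ee_rot'],o['q'],o['dq'],o['contact_force'])"
```

```text
[ 0.57449315 -0.29701408  0.13890497] [ 1.79971577e+02 -5.84581118e-02  1.69038394e+02] [-3.76984215e+01  3.80568416e+01  6.99721874e+01 -9.62337106e-04
  7.20359664e+01 -1.16736504e+02] [ 0.02380106 -2.1990212  -2.62610918 -0.00594087  0.17698944 -0.01308575] [-0.52783009  0.02110644  1.50820614]
```

The wrist would be near its limit at the fixture, so I turn the hand a half turn first, which gives the same grasp.

Emit:
{"fn": "move_arm", "kwargs": {
  "targets": [
    {"dr":[0,0,-7],"translation":[0,0,0],"hand":100},
    {"dr":[0,0,-7],"translation":[0,0,0],"hand":100},
    {"dr":[0,0,-7],"translation":[0,0,0],"hand":100},
    {"dr":[0,0,-7],"translation":[0,0,0],"hand":100},
    {"dr":[0,0,-7],"translation":[0,0,0],"hand":100},
    {"dr":[0,0,-7],"translation":[0,0,0],"hand":100},
    {"dr":[0,0,-7],"translation":[0,0,0],"hand":100},
    {"dr":[0,0,-7],"translation":[0,0,0],"hand":100},
    {"dr":[0,0,-7],"translation":[0,0,0],"hand":100},
    {"dr":[0,0,-7],"translation":[0,0,0],"hand":100}
  ]
}}

```text
clock: 3.53
eef_pos: [0.5754, -0.2977, 0.1418]
ee_rot: [179.8, 0.2, 98.7]
contact_force: [0.5, 0.2, 1.0]
grip_width: 0.0533
grasp_force: 0.0
```

Emit:
{"fn": "move_arm", "kwargs": {
  "targets": [
    {"dr":[0,0,-7],"translation":[0,0,0],"hand":100},
    {"dr":[0,0,-7],"translation":[0,0,0],"hand":100},
    {"dr":[0,0,-7],"translation":[0,0,0],"hand":100},
    {"dr":[0,0,-7],"translation":[0,0,0],"hand":100},
    {"dr":[0,0,-7],"translation":[0,0,0],"hand":100},
    {"dr":[0,0,-7],"translation":[0,0,0],"hand":100},
    {"dr":[0,0,-7],"translation":[0,0,0],"hand":100},
    {"dr":[0,0,-7],"translation":[0,0,0],"hand":100},
    {"dr":[0,0,-7],"translation":[0,0,0],"hand":100},
    {"dr":[0,0,-7],"translation":[0,0,0],"hand":100}
  ]
}}

```text
clock: 4.37
eef_pos: [0.5754, -0.2977, 0.1418]
ee_rot: [179.8, -0.1, 28.7]
contact_force: [0.5, -0.7, 0.6]
grip_width: 0.0539
grasp_force: 0.0
```

Emit:
{"fn": "move_arm", "kwargs": {
  "targets": [
    {"dr":[0,0,-7],"translation":[0,0,0],"hand":100},
    {"dr":[0,0,-7],"translation":[0,0,0],"hand":100},
    {"dr":[0,0,-7],"translation":[0,0,0],"hand":100},
    {"dr":[0,0,-7],"translation":[0,0,0],"hand":100},
    {"dr":[0,0,-7],"translation":[0,0,0],"hand":100},
    {"dr":[0,0,-5],"translation":[0.001,-0.002,-0.005],"hand":100},
    {"dr":[0,0,0],"translation":[0,0,0],"hand":100},
    {"dr":[0,0,0],"translation":[0,0,0],"hand":100}
  ]
}}

```text
clock: 5.03
eef_pos: [0.5761, -0.2994, 0.1356]
ee_rot: [179.9, -0.1, -10.8]
contact_force: [-0.7, 0.1, 0.9]
grip_width: 0.0533
grasp_force: 0.0
```

Emit:
{"fn": "move_arm", "kwargs": {
  "targets": [
    {"dr":[0,0,0],"translation":[-0.001,0,-0.025],"hand":100},
    {"dr":[0,0,0],"translation":[0,0,-0.025],"hand":100},
    {"dr":[0,0,0],"translation":[0,0,-0.015],"hand":100},
    {"dr":[0,0,0],"translation":[0,0,-0.008],"hand":100},
    {"dr":[0,0,0],"translation":[0,0,0],"hand":100},
    {"dr":[0,0,0],"translation":[0,0,0],"hand":255},
    {"dr":[0,0,0],"translation":[0,0,0],"hand":255},
    {"dr":[0,0,0],"translation":[0,0,0],"hand":255},
    {"dr":[0,0,0],"translation":[0,0,0],"hand":255},
    {"dr":[0,0,0],"translation":[0,0,0],"hand":255}
  ]
}}

```text
clock: 5.87
eef_pos: [0.5747, -0.2992, 0.0614]
ee_rot: [180.0, -0.0, -11.0]
contact_force: [0.0, -0.9, 0.0]
grip_width: 0.0226
grasp_force: 0.0
```

```bash
python3 -c "
from plant import arm
o=arm.get_obs();print(o['eef_pos'],o['ee_rot'],o['contact_force'],o['torque'])"
```

```text
[ 0.57473834 -0.29919148  0.06136545] [ 1.79975390e+02 -4.93328517e-02 -1.09527770e+01] [ 0.03915449 -0.85077599  0.03985364] [ 0.02157716  0.14081979 -0.02776718]
```

Emit:
{"fn": "move_arm", "kwargs": {
  "targets": [
    {"dr":[0,0,0],"translation":[0,0,0],"hand":255},
    {"dr":[0,0,0],"translation":[0,0,0],"hand":255},
    {"dr":[0,0,0],"translation":[0,0,0],"hand":255},
    {"dr":[0,0,0],"translation":[0,0,0],"hand":255},
    {"dr":[0,0,0],"translation":[0,0,0],"hand":255}
  ]
}}

```text
clock: 6.28
eef_pos: [0.5746, -0.299, 0.061]
ee_rot: [-180.0, -0.0, -11.0]
contact_force: [-1.4, 2.8, 3.6]
grip_width: 0.0133
grasp_force: 29.8
```

Emit:
{"fn": "move_arm", "kwargs": {
  "targets": [
    {"dr":[0,0,0],"translation":[0,0,0.01],"hand":255},
    {"dr":[0,0,0],"translation":[0,0,0.02],"hand":255},
    {"dr":[0,0,0],"translation":[0,0,0.03],"hand":255},
    {"dr":[0,0,0],"translation":[0,0,0.03],"hand":255},
    {"dr":[0,0,0],"translation":[0,0,0.03],"hand":255},
    {"dr":[0,0,0],"translation":[0,0,0.03],"hand":255},
    {"dr":[0,0,0],"translation":[0,0,0.03],"hand":255},
    {"dr":[0,0,0],"translation":[0,0,0.01],"hand":255},
    {"dr":[0,0,0],"translation":[0,0,0],"hand":255},
    {"dr":[0,0,0],"translation":[0,0,0],"hand":255}
  ]
}}

```text
clock: 7.12
eef_pos: [0.5742, -0.2989, 0.2491]
ee_rot: [-179.9, 0.1, -11.0]
contact_force: [0.2, -0.5, -5.5]
grip_width: 0.0138
grasp_force: 29.8
```

Emit:
{"fn": "move_arm", "kwargs": {
  "targets": [
    {"dr":[0,0,6.2],"translation":[-0.0035,0.0316,0],"hand":255},
    {"dr":[0,0,6.2],"translation":[-0.0035,0.0316,0],"hand":255},
    {"dr":[0,0,6.2],"translation":[-0.0035,0.0316,0],"hand":255},
    {"dr":[0,0,6.2],"translation":[-0.0035,0.0316,0],"hand":255},
    {"dr":[0,0,6.2],"translation":[-0.0035,0.0316,0],"hand":255},
    {"dr":[0,0,6.2],"translation":[-0.0035,0.0316,0],"hand":255},
    {"dr":[0,0,6.2],"translation":[-0.0035,0.0316,0],"hand":255},
    {"dr":[0,0,6.2],"translation":[-0.0035,0.0316,0],"hand":255}
  ]
}}

```text
clock: 7.78
eef_pos: [0.5453, -0.0446, 0.2481]
ee_rot: [-179.8, 0.1, 38.9]
contact_force: [0.0, 0.3, -3.1]
grip_width: 0.0136
grasp_force: 29.8
```

Emit:
{"fn": "move_arm", "kwargs": {
  "targets": [
    {"dr":[0,0,6.2],"translation":[-0.0035,0.0316,0],"hand":255},
    {"dr":[0,0,6.2],"translation":[-0.0035,0.0316,0],"hand":255},
    {"dr":[0,0,6.2],"translation":[-0.0035,0.0316,0],"hand":255},
    {"dr":[0,0,6.2],"translation":[-0.0035,0.0316,0],"hand":255},
    {"dr":[0,0,6.2],"translation":[-0.0035,0.0316,0],"hand":255},
    {"dr":[0,0,6.2],"translation":[-0.0035,0.0316,0],"hand":255},
    {"dr":[0,0,6.2],"translation":[-0.0035,0.0316,0],"hand":255},
    {"dr":[0,0,0],"translation":[0,0,-0.03],"hand":255},
    {"dr":[0,0,0],"translation":[0,0,-0.03],"hand":255},
    {"dr":[0,0,0],"translation":[0,0,-0.03],"hand":255}
  ]
}}

```text
clock: 8.62
eef_pos: [0.5205, 0.1754, 0.1572]
ee_rot: [-179.8, 0.1, 82.1]
contact_force: [1.0, 0.4, -4.3]
grip_width: 0.0134
grasp_force: 30.0
```

Emit:
{"fn": "move_arm", "kwargs": {
  "targets": [
    {"dr":[0,0,0],"translation":[0,0,-0.015],"hand":255},
    {"dr":[0,0,0],"translation":[0,0,0],"hand":255},
    {"dr":[0,0,0],"translation":[0,0,0],"hand":255},
    {"dr":[0,0,0],"translation":[0,0,0],"hand":255}
  ]
}}

```text
clock: 8.95
eef_pos: [0.5223, 0.1749, 0.1461]
ee_rot: [180.0, -0.0, 82.0]
contact_force: [-0.2, -0.3, -3.6]
grip_width: 0.0135
grasp_force: 30.0
```

```bash
python3 - <<'E'
from h import *
a=shot('scene','s2');b=shot('top','t2')
o=arm.get_obs();print(o['eef_pos'],o['ee_rot'],o['contact_force'],o['torque'],o['q'])
R=lambda c,x,y,w,h,s:cv2.resize(c['color'][y:y+h,x:x+w],None,fx=s,fy=s,interpolation=cv2.INTER_CUBIC)
cv2.imwrite('pics/m2.png',np.hstack([R(b,240,190,66,60,6),R(a,245,155,66,60,6)]))
E
```

```text
[0.52251018 0.17494845 0.14672358] [ 1.79898711e+02 -2.62642317e-02  8.20325923e+01] [ 0.17810295  0.93022543 -3.5910799 ] [ 0.00670053  0.06274835 -0.02554831] [6.32688543e+00 2.60807160e+01 8.85160104e+01 4.87230222e-04
 6.52986361e+01 1.42941132e+01]
```

View pics/m2.png

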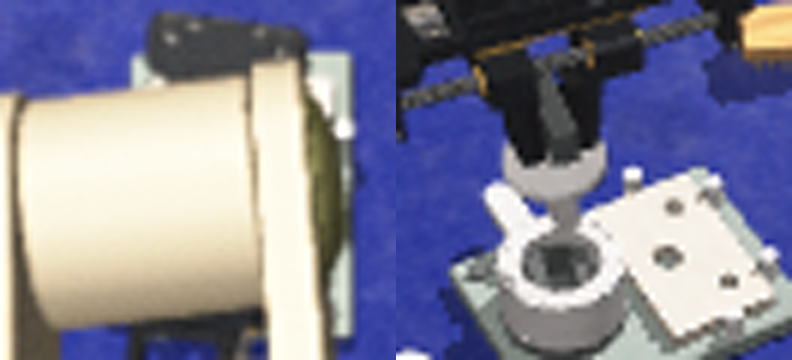

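The scene crop shows the key's tang just over the cup bore, with the flange at about scene px (337,182) and the cup rim at about (338,196). I'll refine the fixture centre and the key's original centre with one edge-fit script.

```bash
cat > fit.py <<'E'
from h import *
from scipy.spatial.transform import Rotation as Ro
from scipy.optimize import minimize
L=lambda f:pickle.load(open(f'pics/{f}.pkl','rb'))
th=np.linspace(0,2*np.pi,120,endpoint=False)
def circ(c,img,x,y,z,r):
    P=np.c_[x+r*np.cos(th),y+r*np.sin(th),np.full(th.size,z)]
    R=np.array(c['rotation']);R=Ro.from_euler('xyz',R,degrees=True).as_matrix() if R.shape!=(3,3) else R
    q=(P-c['xyz'])@R
    m=np.float32(np.c_[c['fx']*q[:,0]/q[:,2]+c['cx'],c['fy']*q[:,1]/q[:,2]+c['cy']])
    return cv2.remap(img,m[:,:1],m[:,1:],cv2.INTER_LINEAR)[:,0]
def fit(f,z,edges,g,ch):
    c=L(f);img=c['color'].astype(np.float32)
    img=cv2.GaussianBlur(img[:,:,ch].copy(),(0,0),.5)
    best=[]
    for x in np.arange(g[0]-.007,g[0]+.0071,.0005):
        for y in np.arange(g[1]-.007,g[1]+.0071,.0005):
            s=sum(np.clip(sg*(circ(c,img,x,y,z,r-.002)-circ(c,img,x,y,z,r+.002)),-60,60).mean() for r,sg in edges)
            best.append((s,x,y))
    best.sort(reverse=True);b=np.array(best[:8]);print(f,b[0].round(4),b[:,1:].mean(0).round(4))
E
python3 - <<'E'
from fit import *
for f in('t0','s0'):
    print('rim');fit(f,.056,[(.033,1),(.021,-1)],(.522,.175),2)
    print('bore only');fit(f,.056,[(.021,-1)],(.522,.175),2)
    print('flange');fit(f,.051,[(.026,1)],(.575,-.3),0)
E
```

```text
rim
t0 [100.5903   0.523    0.179 ] [0.5231 0.1788]
bore only
t0 [60.     0.525  0.179] [0.5243 0.1786]
flange
t0 [49.1859  0.5765 -0.2995] [ 0.5765 -0.2991]
rim
s0 [100.1733   0.5235   0.178 ] [0.5236 0.1779]
bore only
s0 [59.1016  0.524   0.1765] [0.5234 0.1771]
flange
s0 [41.3459  0.5755 -0.2995] [ 0.575  -0.3001]
```

Emit:
{"fn": "move_arm", "kwargs": {
  "targets": [
    {"dr":[0,0,0],"translation":[0.001,0.002,-0.02],"hand":255},
    {"dr":[0,0,0],"translation":[0,0,-0.015],"hand":255},
    {"dr":[0,0,0],"translation":[0,0,-0.006],"hand":255},
    {"dr":[0,0,0],"translation":[0,0,0],"hand":255},
    {"dr":[0,0,0],"translation":[0,0,0],"hand":255}
  ]
}}

```text
clock: 9.47
eef_pos: [0.5235, 0.177, 0.1056]
ee_rot: [179.9, -0.0, 82.0]
contact_force: [-0.2, 0.1, -4.1]
grip_width: 0.0137
grasp_force: 30.0
```

Emit:
{"fn": "move_arm", "kwargs": {
  "targets": [
    {"dr":[0,0,0],"translation":[0,0,-0.002],"hand":255},
    {"dr":[0,0,0],"translation":[0,0,-0.002],"hand":255},
    {"dr":[0,0,0],"translation":[0,0,-0.002],"hand":255},
    {"dr":[0,0,0],"translation":[0,0,-0.001],"hand":255},
    {"dr":[0,0,0],"translation":[0,0,0],"hand":255}
  ]
}}

```text
clock: 9.88
eef_pos: [0.523, 0.177, 0.0976]
ee_rot: [-180.0, 0.0, 82.0]
contact_force: [-0.5, 0.5, -4.1]
grip_width: 0.0136
grasp_force: 30.0
```

Emit:
{"fn": "move_arm", "kwargs": {
  "targets": [
    {"dr":[0,0,0],"translation":[0,0,-0.002],"hand":255},
    {"dr":[0,0,0],"translation":[0,0,-0.002],"hand":255},
    {"dr":[0,0,0],"translation":[0,0,-0.001],"hand":255},
    {"dr":[0,0,0],"translation":[0,0,0],"hand":255},
    {"dr":[0,0,0],"translation":[0,0,0],"hand":255}
  ]
}}

```text
clock: 10.3
eef_pos: [0.523, 0.177, 0.0926]
ee_rot: [-180.0, 0.0, 82.0]
contact_force: [0.3, -0.1, -3.0]
grip_width: 0.0135
grasp_force: 30.0
```

Emit:
{"fn": "move_arm", "kwargs": {
  "targets": [
    {"dr":[0,0,0],"translation":[0,0,-0.001],"hand":255},
    {"dr":[0,0,0],"translation":[0,0,0],"hand":255},
    {"dr":[0,0,0],"translation":[0,0,0],"hand":255}
  ]
}}

```text
clock: 10.55
eef_pos: [0.523, 0.177, 0.0917]
ee_rot: [-180.0, 0.0, 82.0]
contact_force: [-0.3, -1.2, -3.2]
grip_width: 0.0136
grasp_force: 30.0
```

Emit:
{"fn": "move_arm", "kwargs": {
  "targets": [
    {"dr":[0,0,0],"translation":[0,0,-0.0005],"hand":255},
    {"dr":[0,0,0],"translation":[0,0,0],"hand":255},
    {"dr":[0,0,0],"translation":[0,0,0],"hand":255}
  ]
}}

```text
clock: 10.8
eef_pos: [0.523, 0.177, 0.0912]
ee_rot: [-180.0, -0.0, 82.0]
contact_force: [-0.5, -0.3, -3.5]
grip_width: 0.0133
grasp_force: 30.0
```

Emit:
{"fn": "move_arm", "kwargs": {
  "targets": [
    {"dr":[0,0,0],"translation":[0,0,-0.0006],"hand":255},
    {"dr":[0,0,0],"translation":[0,0,0],"hand":255},
    {"dr":[0,0,0],"translation":[0,0,0],"hand":255}
  ]
}}

```text
clock: 11.05
eef_pos: [0.523, 0.177, 0.0906]
ee_rot: [-180.0, 0.0, 82.0]
contact_force: [-0.4, 0.1, -3.7]
grip_width: 0.0134
grasp_force: 30.0
```

Emit:
{"fn": "move_arm", "kwargs": {
  "targets": [
    {"dr":[0,0,0],"translation":[0,0,-0.0005],"hand":255},
    {"dr":[0,0,0],"translation":[0,0,0],"hand":255},
    {"dr":[0,0,0],"translation":[0,0,0],"hand":255}
  ]
}}

```text
clock: 11.3
eef_pos: [0.5231, 0.177, 0.0901]
ee_rot: [180.0, 0.0, 82.0]
contact_force: [0.6, -0.9, -3.7]
grip_width: 0.0135
grasp_force: 30.0
```

Emit:
{"fn": "move_arm", "kwargs": {
  "targets": [
    {"dr":[0,0,0],"translation":[0,0,-0.0005],"hand":255},
    {"dr":[0,0,0],"translation":[0,0,0],"hand":255},
    {"dr":[0,0,0],"translation":[0,0,0],"hand":255}
  ]
}}

```text
clock: 11.55
eef_pos: [0.5232, 0.177, 0.0899]
ee_rot: [180.0, -0.0, 82.0]
contact_force: [-0.8, 0.7, 0.1]
grip_width: 0.0135
grasp_force: 30.0
```

Emit:
{"fn": "move_arm", "kwargs": {
  "targets": [
    {"dr":[0,0,0],"translation":[0,0,-0.0005],"hand":255},
    {"dr":[0,0,0],"translation":[0,0,0],"hand":255},
    {"dr":[0,0,0],"translation":[0,0,0],"hand":255}
  ]
}}

```text
clock: 11.8
eef_pos: [0.5233, 0.1771, 0.0897]
ee_rot: [179.9, -0.0, 82.0]
contact_force: [-0.8, 2.0, 5.2]
grip_width: 0.0135
grasp_force: 30.0
```

Emit:
{"fn": "move_arm", "kwargs": {
  "targets": [
    {"dr":[0,0,-1.5],"translation":[0,0,0],"hand":255},
    {"dr":[0,0,-1.5],"translation":[0,0,0],"hand":255},
    {"dr":[0,0,-1.5],"translation":[0,0,0],"hand":255},
    {"dr":[0,0,-1.5],"translation":[0,0,0],"hand":255}
  ]
}}

```text
clock: 12.13
eef_pos: [0.5238, 0.1771, 0.0897]
ee_rot: [179.9, -0.0, 76.0]
contact_force: [-0.1, -0.2, 3.8]
grip_width: 0.0134
grasp_force: 30.0
```

Emit:
{"fn": "move_arm", "kwargs": {
  "targets": [
    {"dr":[0,0,-1.5],"translation":[-0.0001,0,0],"hand":255},
    {"dr":[0,0,-1.5],"translation":[0,0,0],"hand":255},
    {"dr":[0,0,-1.5],"translation":[0,0,0],"hand":255},
    {"dr":[0,0,-1.5],"translation":[0,0,0],"hand":255}
  ]
}}

```text
clock: 12.47
eef_pos: [0.5227, 0.1769, 0.0886]
ee_rot: [-180.0, 0.0, 70.0]
contact_force: [0.0, 0.9, -2.9]
grip_width: 0.0137
grasp_force: 30.0
```

The force fell away and the tang dropped at about 70-75°, so I lower it gently there.

Emit:
{"fn": "move_arm", "kwargs": {
  "targets": [
    {"dr":[0,0,0],"translation":[0,0,-0.0008],"hand":255},
    {"dr":[0,0,0],"translation":[0,0,-0.0008],"hand":255},
    {"dr":[0,0,0],"translation":[0,0,0],"hand":255}
  ]
}}

```text
clock: 12.72
eef_pos: [0.5227, 0.1769, 0.0869]
ee_rot: [-179.9, 0.0, 70.1]
contact_force: [1.5, 0.6, -3.8]
grip_width: 0.0137
grasp_force: 30.0
```

Emit:
{"fn": "move_arm", "kwargs": {
  "targets": [
    {"dr":[0,0,0],"translation":[0,0,-0.001],"hand":255},
    {"dr":[0,0,0],"translation":[0,0,-0.001],"hand":255},
    {"dr":[0,0,0],"translation":[0,0,-0.001],"hand":255},
    {"dr":[0,0,0],"translation":[0,0,0],"hand":255}
  ]
}}

```text
clock: 13.05
eef_pos: [0.5228, 0.177, 0.0842]
ee_rot: [-180.0, 0.0, 70.0]
contact_force: [0.1, 1.9, -3.9]
grip_width: 0.0136
grasp_force: 30.0
```

Emit:
{"fn": "move_arm", "kwargs": {
  "targets": [
    {"dr":[0,0,0],"translation":[0,0,-0.001],"hand":255},
    {"dr":[0,0,0],"translation":[0,0,-0.001],"hand":255},
    {"dr":[0,0,0],"translation":[0,0,-0.001],"hand":255},
    {"dr":[0,0,0],"translation":[0,0,0],"hand":255}
  ]
}}

```text
clock: 13.38
eef_pos: [0.5228, 0.177, 0.0813]
ee_rot: [-180.0, 0.0, 70.0]
contact_force: [-0.2, 1.6, -4.2]
grip_width: 0.0134
grasp_force: 30.0
```

Emit:
{"fn": "move_arm", "kwargs": {
  "targets": [
    {"dr":[0,0,0],"translation":[0,0,-0.0015],"hand":255},
    {"dr":[0,0,0],"translation":[0,0,-0.0015],"hand":255},
    {"dr":[0,0,0],"translation":[0,0,-0.0015],"hand":255},
    {"dr":[0,0,0],"translation":[0,0,-0.0015],"hand":255},
    {"dr":[0,0,0],"translation":[0,0,0],"hand":255}
  ]
}}

```text
clock: 13.8
eef_pos: [0.5228, 0.177, 0.0751]
ee_rot: [-180.0, 0.0, 70.0]
contact_force: [-0.2, 0.7, -5.2]
grip_width: 0.0136
grasp_force: 30.0
```

Emit:
{"fn": "move_arm", "kwargs": {
  "targets": [
    {"dr":[0,0,0],"translation":[0,0,-0.0008],"hand":255},
    {"dr":[0,0,0],"translation":[0,0,-0.0008],"hand":255},
    {"dr":[0,0,0],"translation":[0,0,-0.0008],"hand":255},
    {"dr":[0,0,0],"translation":[0,0,0],"hand":255}
  ]
}}

```text
clock: 14.13
eef_pos: [0.5229, 0.177, 0.073]
ee_rot: [-180.0, 0.0, 70.0]
contact_force: [-1.0, 1.6, -3.3]
grip_width: 0.0135
grasp_force: 30.0
```

Emit:
{"fn": "move_arm", "kwargs": {
  "targets": [
    {"dr":[0,0,0],"translation":[0,0,-0.0006],"hand":255},
    {"dr":[0,0,0],"translation":[0,0,-0.0005],"hand":255},
    {"dr":[0,0,0],"translation":[0,0,0],"hand":255},
    {"dr":[0,0,0],"translation":[0,0,0],"hand":255}
  ]
}}

```text
clock: 14.47
eef_pos: [0.523, 0.1771, 0.0722]
ee_rot: [180.0, -0.0, 70.0]
contact_force: [-3.2, 1.6, 0.1]
grip_width: 0.0137
grasp_force: 30.0
```

Emit:
{"fn": "move_arm", "kwargs": {
  "targets": [
    {"dr":[0,0,0],"translation":[0,0,-0.0004],"hand":255},
    {"dr":[0,0,0],"translation":[0,0,0],"hand":255},
    {"dr":[0,0,0],"translation":[0,0,0],"hand":255}
  ]
}}

```text
clock: 14.72
eef_pos: [0.523, 0.1771, 0.0721]
ee_rot: [180.0, -0.0, 70.0]
contact_force: [-4.7, 1.8, 5.5]
grip_width: 0.0133
grasp_force: 30.0
```

Home, with the flange on the rim. Now I turn clockwise to the stop, following the small grip offset.

Emit:
{"fn": "move_arm", "kwargs": {
  "targets": [
    {"dr":[0,0,-1.5],"translation":[-0.0003,0,0.0005],"hand":255},
    {"dr":[0,0,-1.5],"translation":[0,0,0],"hand":255},
    {"dr":[0,0,-1.5],"translation":[0,0,0],"hand":255},
    {"dr":[0,0,-1.5],"translation":[0,0.0001,0],"hand":255},
    {"dr":[0,0,-1.5],"translation":[0,0,0],"hand":255},
    {"dr":[0,0,-1.5],"translation":[-0.0001,0,0],"hand":255}
  ]
}}

```text
clock: 15.22
eef_pos: [0.5225, 0.1773, 0.0722]
ee_rot: [-180.0, -0.0, 61.0]
contact_force: [-3.1, 3.9, 2.6]
grip_width: 0.0134
grasp_force: 30.1
```

```bash
python3 -c "
from plant import arm
o=arm.get_obs();print(o['eef_pos'],o['ee_rot'],o['contact_force'],o['torque'])"
```

```text
[0.52252631 0.17732585 0.07224874] [-1.79997623e+02 -2.18402752e-02  6.09875377e+01] [-3.12603925  3.86802831  2.62830978] [0.57408661 0.72254152 0.25322376]
```

Emit:
{"fn": "move_arm", "kwargs": {
  "targets": [
    {"dr":[0,0,-2],"translation":[-0.0002,0.0003,0],"hand":255},
    {"dr":[0,0,-2],"translation":[0,0,0],"hand":255},
    {"dr":[0,0,-2],"translation":[0,0.0001,0],"hand":255},
    {"dr":[0,0,-2],"translation":[-0.0001,0,0],"hand":255},
    {"dr":[0,0,-2],"translation":[0,0.0001,0],"hand":255},
    {"dr":[0,0,-2],"translation":[0,0,0],"hand":255},
    {"dr":[0,0,-2],"translation":[-0.0001,0,0],"hand":255},
    {"dr":[0,0,-2],"translation":[0,0,0],"hand":255}
  ]
}}

```text
clock: 15.88
eef_pos: [0.5219, 0.1778, 0.0722]
ee_rot: [-180.0, 0.0, 45.0]
contact_force: [-3.8, 2.6, 2.7]
grip_width: 0.0135
grasp_force: 30.1
```

```bash
python3 -c "
from plant import arm
o=arm.get_obs();print(o['eef_pos'],o['ee_rot'],o['contact_force'],o['torque'])"
```

```text
[0.52186384 0.17777528 0.07221457] [-1.79968950e+02  1.39709589e-02  4.49647968e+01] [-3.8467466   2.56117565  2.7259934 ] [0.52351587 0.95117837 0.21547316]
```

Emit:
{"fn": "move_arm", "kwargs": {
  "targets": [
    {"dr":[0,0,-2],"translation":[-0.0002,0.0002,0],"hand":255},
    {"dr":[0,0,-2],"translation":[0,0,0],"hand":255},
    {"dr":[0,0,-2],"translation":[-0.0001,0.0001,0],"hand":255},
    {"dr":[0,0,-2],"translation":[0,0,0],"hand":255},
    {"dr":[0,0,-2],"translation":[-0.0001,0.0001,0],"hand":255},
    {"dr":[0,0,-2],"translation":[0,0,0],"hand":255},
    {"dr":[0,0,-2],"translation":[-0.0001,0,0],"hand":255},
    {"dr":[0,0,-2],"translation":[0,0,0],"hand":255}
  ]
}}

```text
clock: 16.55
eef_pos: [0.5214, 0.1782, 0.0722]
ee_rot: [-180.0, 0.0, 29.0]
contact_force: [-4.9, 3.5, 3.8]
grip_width: 0.0131
grasp_force: 30.1
```

Emit:
{"fn": "move_arm", "kwargs": {
  "targets": [
    {"dr":[0,0,-2],"translation":[0,0.0001,0],"hand":255},
    {"dr":[0,0,-2],"translation":[0,0,0],"hand":255},
    {"dr":[0,0,-2],"translation":[0,0.0001,0],"hand":255},
    {"dr":[0,0,-2],"translation":[0,0,0],"hand":255},
    {"dr":[0,0,-2],"translation":[0,0.0001,0],"hand":255},
    {"dr":[0,0,-2],"translation":[0,0,0],"hand":255}
  ]
}}

```text
clock: 17.05
eef_pos: [0.5212, 0.1786, 0.0722]
ee_rot: [-180.0, 0.0, 17.0]
contact_force: [-5.5, 4.4, 3.3]
grip_width: 0.0136
grasp_force: 30.1
```

```bash
python3 -c "
from plant import arm
o=arm.get_obs();print(o['eef_pos'],o['ee_rot'],o['contact_force'],o['torque'])"
```

```text
[0.52120398 0.17864628 0.07218574] [-1.79958807e+02  4.30691566e-02  1.69635757e+01] [-5.53314328  4.39243764  3.29799174] [0.74025634 0.99439589 0.2110322 ]
```

Now slower to the stop, watching the moment.

Emit:
{"fn": "move_arm", "kwargs": {
  "targets": [
    {"dr":[0,0,-1.5],"translation":[-0.0003,0.0003,0],"hand":255},
    {"dr":[0,0,-1.5],"translation":[0,0,0],"hand":255},
    {"dr":[0,0,-1.5],"translation":[0,0,0],"hand":255},
    {"dr":[0,0,-1.5],"translation":[0,0,0],"hand":255},
    {"dr":[0,0,-1.5],"translation":[0,0,0],"hand":255},
    {"dr":[0,0,-1.5],"translation":[0,0,0],"hand":255}
  ]
}}

```text
clock: 17.55
eef_pos: [0.5211, 0.179, 0.0722]
ee_rot: [-180.0, 0.0, 8.0]
contact_force: [-4.3, 5.3, 3.3]
grip_width: 0.0136
grasp_force: 30.1
```

```bash
python3 -c "
from plant import arm
o=arm.get_obs();print(o['eef_pos'],o['ee_rot'],o['contact_force'],o['torque'])"
```

```text
[0.52109103 0.17898923 0.07219859] [-1.79961334e+02  1.78391700e-02  7.98633519e+00] [-4.30805631  5.25404387  3.30984697] [0.81755784 0.88622567 0.18117329]
```

Emit:
{"fn": "move_arm", "kwargs": {
  "targets": [
    {"dr":[0,0,-1.5],"translation":[0,0,0],"hand":255},
    {"dr":[0,0,-1.5],"translation":[0,0,0],"hand":255},
    {"dr":[0,0,-1.5],"translation":[0,0,0],"hand":255}
  ]
}}

```text
clock: 17.8
eef_pos: [0.5211, 0.1791, 0.0722]
ee_rot: [-179.9, 0.0, 3.5]
contact_force: [-4.7, 4.9, 3.0]
grip_width: 0.0135
grasp_force: 30.1
```

```bash
python3 -c "
from plant import arm
o=arm.get_obs();print(o['eef_pos'],o['ee_rot'],o['contact_force'],o['torque'])"
```

```text
[0.52105888 0.17911105 0.07221013] [-1.79949294e+02  2.13206125e-02  3.48415334e+00] [-4.66893316  4.93384927  2.97905183] [0.91600969 0.91553282 0.16869429]
```

Emit:
{"fn": "move_arm", "kwargs": {
  "targets": [
    {"dr":[0,0,-1],"translation":[0,0.0001,0],"hand":255},
    {"dr":[0,0,-1],"translation":[0,0,0],"hand":255},
    {"dr":[0,0,-1],"translation":[0,0,0],"hand":255},
    {"dr":[0,0,-1],"translation":[0,0,0],"hand":255}
  ]
}}

```text
clock: 18.13
eef_pos: [0.5211, 0.1793, 0.0722]
ee_rot: [-179.9, 0.0, -0.5]
contact_force: [-5.5, 5.5, 2.7]
grip_width: 0.0137
grasp_force: 30.1
```

```bash
python3 -c "
from plant import arm
o=arm.get_obs();print(o['eef_pos'],o['ee_rot'],o['contact_force'],o['torque'])"
```

```text
[0.52105044 0.17925489 0.07220948] [-1.79949869e+02  2.49219020e-02 -4.88986521e-01] [-5.49631637  5.5316386   2.69723645] [0.95888118 0.89829582 0.1789699 ]
```

Emit:
{"fn": "move_arm", "kwargs": {
  "targets": [
    {"dr":[0,0,-1],"translation":[0,0,0],"hand":255},
    {"dr":[0,0,-1],"translation":[0,0,0],"hand":255}
  ]
}}

```text
clock: 18.3
eef_pos: [0.521, 0.1793, 0.0722]
ee_rot: [-179.9, 0.0, -2.5]
contact_force: [-4.5, 6.5, 2.7]
grip_width: 0.0138
grasp_force: 30.1
```

```bash
python3 -c "
from plant import arm
o=arm.get_obs();print(o['eef_pos'],o['ee_rot'],o['contact_force'],o['torque'])"
```

```text
[0.52104781 0.17930472 0.0722106 ] [-1.79944192e+02  2.59075731e-02 -2.49084871e+00] [-4.52363685  6.4750712   2.66099315] [1.00507285 0.90078321 0.24084401]
```

Emit:
{"fn": "move_arm", "kwargs": {
  "targets": [
    {"dr":[0,0,-1],"translation":[0,0.0001,0],"hand":255},
    {"dr":[0,0,0],"translation":[0,0,0],"hand":255}
  ]
}}

```text
clock: 18.47
eef_pos: [0.521, 0.1794, 0.0722]
ee_rot: [-179.9, 0.0, -3.5]
contact_force: [-5.1, 5.7, 3.4]
grip_width: 0.0131
grasp_force: 30.1
```

```bash
python3 -c "
from plant import arm
o=arm.get_obs();print(o['eef_pos'],o['ee_rot'],o['contact_force'],o['torque'])"
```

```text
[0.52104    0.1793812  0.07220934] [-1.79948743e+02  2.72989907e-02 -3.49409263e+00] [-5.06737386  5.69688418  3.44139946] [0.90568371 0.83909242 0.17838144]
```

Emit:
{"fn": "move_arm", "kwargs": {
  "targets": [
    {"dr":[0,0,-1],"translation":[0,0,0],"hand":255},
    {"dr":[0,0,0],"translation":[0,0,0],"hand":255}
  ]
}}

```text
clock: 18.63
eef_pos: [0.521, 0.1794, 0.0722]
ee_rot: [-179.9, 0.0, -4.5]
contact_force: [-4.9, 5.7, 2.6]
grip_width: 0.0134
grasp_force: 30.1
```

```bash
python3 - <<'E'
from h import *
o=arm.get_obs();print(o['eef_pos'],o['ee_rot'],o['contact_force'],o['torque'])
a=shot('scene','s3');b=shot('top','t3')
R=lambda c,x,y,w,h,s:cv2.resize(c['color'][y:y+h,x:x+w],None,fx=s,fy=s,interpolation=cv2.INTER_CUBIC)
cv2.imwrite('pics/m3.png',np.hstack([R(b,240,190,66,60,6),R(a,245,165,66,60,6)]))
E
```

```text
[0.52103192 0.17939959 0.07221511] [-1.79944773e+02  2.82554667e-02 -4.49212355e+00] [-4.89492065  5.68104546  2.59023756] [0.99919667 0.88135672 0.17179936]
```

View pics/m3.png

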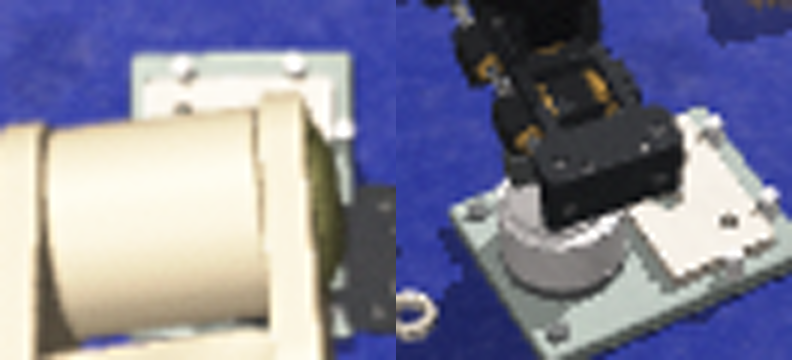

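The scene crop shows the flange lying on the rim at about (335,198) and the dog swung away out of its first place. The moment is still only drag, so I keep turning.

Emit:
{"fn": "move_arm", "kwargs": {
  "targets": [
    {"dr":[0,0,-1],"translation":[0,0,0],"hand":255},
    {"dr":[0,0,-0.5],"translation":[0,0,0],"hand":255},
    {"dr":[0,0,0],"translation":[0,0,0],"hand":255}
  ]
}}

```text
clock: 18.98
eef_pos: [0.5211, 0.1794, 0.0722]
ee_rot: [-179.9, 0.0, -6.0]
contact_force: [-3.8, 6.3, 2.4]
grip_width: 0.0135
grasp_force: 30.2
```

```bash
python3 -c "
from plant import arm
o=arm.get_obs();print(o['eef_pos'],o['ee_rot'],o['contact_force'],o['torque'])"
```

```text
[0.52108659 0.17944107 0.07222199] [-1.79943360e+02  1.95756743e-02 -5.96056703e+00] [-3.83832538  6.29643245  2.35074957] [1.01546089 0.89243689 0.30572908]
```

Emit:
{"fn": "move_arm", "kwargs": {
  "targets": [
    {"dr":[0,0,-1],"translation":[0,0,0],"hand":255},
    {"dr":[0,0,-0.5],"translation":[0,0,0],"hand":255},
    {"dr":[0,0,0],"translation":[0,0,0],"hand":255}
  ]
}}

```text
clock: 19.23
eef_pos: [0.5211, 0.1794, 0.0723]
ee_rot: [-180.0, 0.0, -7.4]
contact_force: [-5.0, 6.5, 3.2]
grip_width: 0.0136
grasp_force: 30.6
```

```bash
python3 -c "
from plant import arm
o=arm.get_obs();print(o['eef_pos'],o['ee_rot'],o['contact_force'],o['torque'])"
```

```text
[0.52112519 0.17943648 0.07225688] [-1.79955407e+02  1.11440944e-02 -7.42272765e+00] [-5.04313915  6.50231961  3.15045219] [0.9802711  0.78537471 0.49517367]
```

The moment climbed to 0.5 N m at −7°, which is the stop less the slot's play. I ease off and release.

Emit:
{"fn": "move_arm", "kwargs": {
  "targets": [
    {"dr":[0,0,0.7],"translation":[-0.0002,0.0003,0],"hand":255},
    {"dr":[0,0,0.5],"translation":[-0.0001,0.0002,0.0003],"hand":255},
    {"dr":[0,0,0],"translation":[0,0,0],"hand":255},
    {"dr":[0,0,0],"translation":[0,0,0],"hand":100},
    {"dr":[0,0,0],"translation":[0,0,0],"hand":100},
    {"dr":[0,0,0],"translation":[0,0,0],"hand":100},
    {"dr":[0,0,0],"translation":[0,0,0],"hand":100},
    {"dr":[0,0,0],"translation":[0,0,0],"hand":100},
    {"dr":[0,0,0],"translation":[0,0,0],"hand":100},
    {"dr":[0,0,0],"translation":[0,0,0],"hand":100}
  ]
}}

```text
clock: 20.07
eef_pos: [0.5211, 0.1792, 0.0725]
ee_rot: [180.0, -0.0, -6.3]
contact_force: [-1.4, 0.5, 0.3]
grip_width: 0.0536
grasp_force: 0.0
```

Emit:
{"fn": "move_arm", "kwargs": {
  "targets": [
    {"dr":[0,0,0],"translation":[0,0,0.005],"hand":100},
    {"dr":[0,0,0],"translation":[0,0,0.02],"hand":100},
    {"dr":[0,0,0],"translation":[0,0,0.03],"hand":100},
    {"dr":[0,0,0],"translation":[0,0,0.03],"hand":100},
    {"dr":[0,0,0],"translation":[0,0,0.03],"hand":100},
    {"dr":[0,0,0],"translation":[-0.02,-0.03,0.01],"hand":100},
    {"dr":[0,0,0],"translation":[-0.02,-0.03,0.01],"hand":100},
    {"dr":[0,0,0],"translation":[-0.02,-0.03,0.01],"hand":100},
    {"dr":[0,0,0],"translation":[-0.02,-0.03,0.01],"hand":100},
    {"dr":[0,0,0],"translation":[-0.02,-0.03,0.01],"hand":100}
  ]
}}

```text
clock: 20.9
eef_pos: [0.4198, 0.0283, 0.2382]
ee_rot: [180.0, -0.0, -6.2]
contact_force: [0.8, -0.8, 0.8]
grip_width: 0.0536
grasp_force: 0.0
```

Emit:
{"fn": "move_arm", "kwargs": {
  "targets": [
    {"dr":[0,0,0],"translation":[-0.01,-0.035,0.01],"hand":100},
    {"dr":[0,0,0],"translation":[-0.01,-0.035,0.01],"hand":100},
    {"dr":[0,0,0],"translation":[0,0,0],"hand":100},
    {"dr":[0,0,0],"translation":[0,0,0],"hand":100}
  ]
}}

```text
clock: 21.23
eef_pos: [0.4009, -0.042, 0.2582]
ee_rot: [180.0, -0.1, -6.5]
contact_force: [-0.4, 0.3, -0.6]
grip_width: 0.0534
grasp_force: 0.0
```

```bash
python3 - <<'E'
from h import *
a=shot('scene','s4');b=shot('top','t4')
R=lambda c,x,y,w,h,s:cv2.resize(c['color'][y:y+h,x:x+w],None,fx=s,fy=s,interpolation=cv2.INTER_CUBIC)
cv2.imwrite('pics/m4.png',np.hstack([R(b,245,190,66,60,6),R(a,245,165,66,60,6)]))
E
```

```text
(no output)
```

View pics/m4.png

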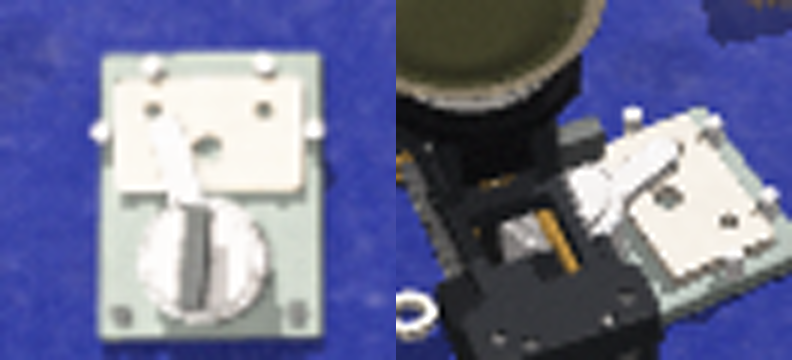

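The top crop shows the key standing home in the cup at px (278,232). Its bar is about 4-5° off the fixture's x axis, within the 10° allowed. The dog lies over the plate, the plate is in place, and the gripper is clear.

```bash
python3 -c "
from plant import arm
print(arm.finish_job())"
```

```text
the job is handed in; nothing more can be done
None
```

The key is home in the spindle and turned clockwise to its stop, about 4–5° off the fixture's x axis. It stands released with the gripper clear and the plate in place. The job was handed in at about 21 s; the hand-in returned no verdict.

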